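Lock the drawbar pin with a spring cotter

ROBOT

A 7-joint arm with a two-finger parallel gripper is mounted at the origin on a cart in front of the work surface, level with it; the furniture and walls round the work are solid. World frame = base frame: x ahead of the robot, y to its left, z up, the work surface at z = 0. Lengths are in m, angles in rad, forces in N, time in s.
With the tool pointing down it reaches from about 0.425 to 0.925 m from the base axis. Payload 6.8 kg.
Tool frame: the origin (TCP) lies midway between the tips of the shut fingers; the grasp point (between the pads) lies 19 mm behind it (grip_point_offset is the distance from the TCP to the grasp point, in m); y points along the fingers, x is the direction in which the jaws open and shut, and the axes are right-handed (so a half turn about y gives the same grasp; the last joint's range is limited). The gripper opens to 85 mm and grips with 20 to 120 N. Pads are 22 mm wide; open, the fingers measure 114 mm over their backs; the gripper's body (76 mm by 85 mm) begins 54 mm behind the grasp point. The pads swing forward as they close: fully open they stand 13 mm farther back than shut.
Start: joints at [-1.275, 0.477, 0.022, 1.555, -0.011, 1.109, -0.083], TCP at [0.265, 0.621, 0.231] pointing down, gripper open.
Joint ranges: [-2.96, 2.96], [-0.34, 2.1], [-1.41, 1.46], [0.24, 2.44], [-1.37, 4.51], [0.17, 1.92], [-2.96, 2.96]. Speed limits (rad/s): [2.39, 2.39, 3.14, 3.14, 3.14, 3.14, 3.14].

INTERFACE

Orientations are given as a unit quaternion [w, x, y, z].
In Python, from station import get_obs, read_camera, hand_in, grip_point_offset gives the robot as it stands.
- The arm moves only by the tool play_rows, never from a script. Its argument "increments" is a list of rows, each a list of 2 entries, a list of its own where there are three numbers: the shift along the tool's x, y, z in m, then the turn, a rotation vector about the tool's x, y, z in degrees. In form: [[[tx, ty, tz], [ax, ay, az]], ...]. A call has 1 to 20 rows; each row shifts and turns the commanded pose from where the row before left it, along the tool's axes as they then stand; what a row does not reach is not made up. A row lasts 1/12 s, in which the tool goes at most 41.7 mm and 7.16 degrees, less where a joint would pass 70% of its speed; a pose out of reach is approached as far as the arm can. A call with a gripper value outside its range is refused whole. "gripper" is the finger opening in m, from 0 to 0.0854, set as the call begins (left out, the last holds). The fingers move at their own pace and stop on an object; "grip_force" is the grip in N (left out, the last holds). Time passes only in rows, so rows that do not move let the fingers close. It gives the time, the measured TCP pose, the force and the opening at its end, in the units of the state.
- get_obs(): the state, without advancing time (a new reading comes with each control period).
- read_camera(name): name is "scene" or "side" or "wrist"; returns a dict with "color" (400x640x3 uint8, red, green, blue), "range_z" (400x640 float32, m along the optical axis (not along the pixel's ray), 0 where there is no reading), "intrinsics" (3x3 intrinsics, pixels), "dist_coeffs" ([k1, k2, p1, p2, k3] as OpenCV has them; the pictures are not rectified), "R" (3x3) and "t" (3): a world point X has camera coordinates R X + t; the wrist camera has in their place "hand_eye" (4x4, takes a point from camera to tool coordinates, whose origin is the TCP and whose axes are the tool frame's). Camera axes: x right, y down, z forward; pixel columns grow to the right and rows downward; lengths in m; the calibration is good to about 2 mm. A picture is of the moment at which its call begins: read the wrist's pose just before it.
- hand_in(): hands the job in, once; it reports no verdict.
The state is a dict: "t": time; "q": joint angles; "joint_vel": joint speeds; "joint_torque": joint torques, N m; "eef_pos": TCP position; "tool_rot": TCP orientation; "contact_force": force on the tool from outside, world axes, zero at the start; "torque": the same for the moment, N m; "gripper_width": opening from 0.0 (shut) to 1.0 (fully open).
Only numpy, scipy, OpenCV 4.12 (cv2) and the standard library are available. Lean on these libraries where they do the work, as an engineer would, in place of code of your own. Each camera call takes 0.05 s, during which the arm holds its last target. There are 200 camera calls.

TASK

Take the spring cotter (orange grip) out of its wooden block and lock the grey bracket's cross pin with it: push its straight leg down through the hole in the free end of the pin until the bow snaps round the pin and the underside of the grip rests on it, then let go. The pin has crept out of the bracket by an unknown 3 to 21 mm, so feel for the hole, and never press the cotter on the pin with more than 20 N. Leave the other things where they are.

Things in the scene. Friction and masses are not known exactly. Their poses are not given: they have to be found in the camera images.
- cotter_grip (a point): Middle of the spring cotter's orange, black-ribbed grip, where it is held: 34 (x) x 14 (y) x 46 mm (z); this point is 28 mm above its flat underside (the shoulder), 18 mm below its top. Two steel legs hang below: the straight leg at x = -6 mm, y = 0 from here, and the bow on the +x side. Cotter about 60 g; it starts upright in the block, shoulder on the block's top.
- cotter_shoulder (a point): Where the straight leg's axis meets the flat underside (shoulder) of the grip. z up out of the grip, x towards the bow, y across the grip's thin side.
- cotter_tip (a point): Rounded tip of the cotter's straight leg (6 mm thick), 47 mm below cotter_shoulder; same axes. The tip is about 8 mm into the hole when the bow's foot first touches the pin.
- bow (a joint): How far the bow (5 mm sprung wire, waist 25 mm and flared foot 39 mm below the shoulder, hinged at the grip) is sprung out, rad: about -0.03 at rest, 0.1 to 0.15 as the waist slides down the pin's side, -0.03 again once snapped under it. The push peaks at some 4 to 12 N as the waist reaches the pin's top edge, then falls; over the last 8 mm the bow pulls the cotter home.
- pin_top (a point): Hole mouth's place on the flat top of the pin's free end if the pin were fully home, 80 mm above the bench: z up, y along the pin to its free end, x across. The pin has crept out: its true hole (vertical, 9 mm, right through) lies at x = 0 and anywhere from y = +3 to +21 mm from here; sight or touch must tell. The end is 24 mm wide, 16 mm thick, flat above and below; the bow may go to either side.
- block: The wooden block, 84 mm (x) by 46 mm (y) by 66 mm high, with a slot along x in its top in which the cotter hangs; origin in the middle of its underside, z up. It does not move.
- bracket: Grey steel bracket bolted to the bench, carrying the steel cross pin; origin on the bench straight below pin_top, same axes. The pin is stiff and stays put when pushed. Its flat end reaches 24 mm past the true hole along +y, 17 mm along -y. The near cheek, 10 mm higher than the flat, begins 25 mm from pin_top on the -y side. Below the pin there is 70 mm of free height.
- pliers: Green-handled pliers lying flat, 174 mm long; a bystander. Origin at the middle of the underside.
- gasket_box: Flat brown cardboard box, 100 x 70 x 23 mm; a bystander. Origin at the middle of the underside.
- spanner_17: Steel combination spanner lying flat, 204 mm long; a bystander. Origin at the middle of the underside.
- grease_tin: Round tin with a white lid and an ochre side, 77 mm across, 52 mm high; a bystander. Origin at the middle of the underside.

How it is judged:
By the outcome, as a careful person would: the job done as asked, in the order asked, and still so for the second after the job is handed in, with the robot touching nothing.
It also fails if it takes over 67 s, if anything falls off the work surface, if the arm or the gripper's body presses on something with over 40 N, if the wrist force passes 120 N, or if a joint passes its speed limit or range.

## Working session

There is one attempt and no reset: what is moved stays moved. The work goes in short steps, Python scripts to look and compute and a tool call to move; the robot and the scene stay as the last step left them, time stands still between calls to the robot, and variables do not carry over. Pictures are saved under pics/ and viewed, about 8 in all and at most 12, crops included, and the job is handed in when it is done.

Besides the shell and the picture viewer there is one more tool, called after "Request:" by a JSON object that holds its "api" and its "payload", one argument or row to a line. play_rows: Moves the arm, as the interface text tells. Its arguments: {"type":"object","properties":{"increments":{"type":"array","items":{"type":"array"}},"gripper":{"type":"number"},"grip_force":{"type":"number"}},"required":["increments"]}

```bash
mkdir -p pics; ls
cat > h.py <<'E'
import numpy as np,cv2
from scipy.spatial.transform import Rotation as Ro
from station import get_obs,read_camera,hand_in,grip_point_offset
def cam(n):
    o=get_obs(); c=read_camera(n)
    if 'hand_eye' in c:
        q=np.array(o['tool_rot']); T=np.eye(4); T[:3,:3]=Ro.from_quat(q[[1,2,3,0]]).as_matrix(); T[:3,3]=o['eef_pos']
        M=T@np.array(c['hand_eye'])  # cam->world
    else:
        R=np.array(c['R']);M=np.eye(4);M[:3,:3]=R.T;M[:3,3]=-R.T@np.array(c['t'])
    c['M']=M; return c
def ray(c,uv):
    p=cv2.undistortPoints(np.array(uv,float).reshape(-1,1,2),np.array(c['intrinsics'],float),np.array(c['dist_coeffs'],float)).reshape(-1,2)
    return np.c_[p,np.ones(len(p))]
def plane(c,uv,z):
    d=ray(c,uv)@c['M'][:3,:3].T; o=c['M'][:3,3]
    return o+d*((z-o[2])/d[:,2])[:,None]
def depth(c,uv):
    uv=np.array(uv,float).reshape(-1,2); z=c['range_z'][uv[:,1].astype(int),uv[:,0].astype(int)]
    return (ray(c,uv)*z[:,None])@c['M'][:3,:3].T+c['M'][:3,3]
def save(c,n,crop=None,s=1):
    im=c['color'][...,::-1]
    if crop: x0,y0,x1,y1=crop; im=im[y0:y1,x0:x1]
    cv2.imwrite('pics/'+n,cv2.resize(im,None,fx=s,fy=s,interpolation=cv2.INTER_CUBIC))
E
python3 - <<'E'
from h import *
import pickle
print(get_obs(), grip_point_offset() if callable(grip_point_offset) else grip_point_offset)
cs={n:cam(n) for n in('scene','side','wrist')}
pickle.dump(cs,open('c0.pkl','wb'))
for n in('scene','side'): save(cs[n],n+'0.png')
for n in cs: print(n,cs[n]['M'].round(3).tolist())
print(cs['wrist']['hand_eye'])
E
```

```text
pics
{'t': 0.0, 'q': array([-1.27508651,  0.47780585,  0.02236505,  1.55645597, -0.01148038,
        1.10929081, -0.0831328 ]), 'joint_vel': array([-0.00237107,  0.00018079,  0.00087804, -0.00019689, -0.00054249,
       -0.00012411,  0.00114241]), 'joint_torque': array([-2.95011150e-04, -5.96457517e+01,  1.60820983e+00, -2.81184840e+01,
        1.25366074e-02,  9.50599322e-03, -1.98860960e-05]), 'eef_pos': array([0.26502526, 0.62015199, 0.23032045]), 'tool_rot': array([-0.5897116 ,  0.59051989,  0.38906177, -0.39007361]), 'contact_force': array([ 0.36531607,  0.01621855, -0.6017518 ]), 'torque': array([ 0.0050187 , -0.06234679, -0.04172823]), 'gripper_width': 1.0008466082122083} 0.0187
scene [[0.716, -0.366, 0.595, -0.196], [-0.698, -0.389, 0.601, -0.732], [0.011, -0.846, -0.534, 0.752], [0.0, 0.0, 0.0, 1.0]]
side [[0.999, -0.022, 0.042, 0.479], [-0.047, -0.518, 0.854, -0.996], [0.003, -0.855, -0.518, 0.693], [0.0, 0.0, 0.0, 1.0]]
wrist [[0.392, 0.876, 0.281, 0.193], [0.92, -0.373, -0.123, 0.652], [-0.003, 0.307, -0.952, 0.373], [0.0, 0.0, 0.0, 1.0]]
[[ 9.99998959e-01  8.85156721e-04 -1.13973111e-03  3.82826210e-04]
 [ 1.35641741e-03 -3.06963365e-01  9.51720365e-01 -1.42946762e-01]
 [ 4.92565981e-04 -9.51720920e-01 -3.06964246e-01  7.88715546e-02]
 [ 0.00000000e+00  0.00000000e+00  0.00000000e+00  1.00000000e+00]]
```

View pics/scene0.png

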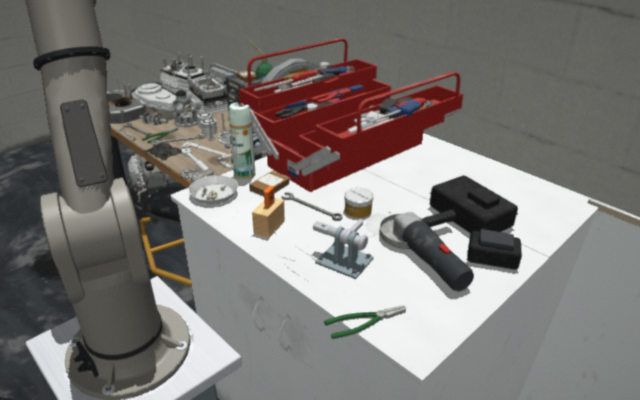

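View pics/side0.png

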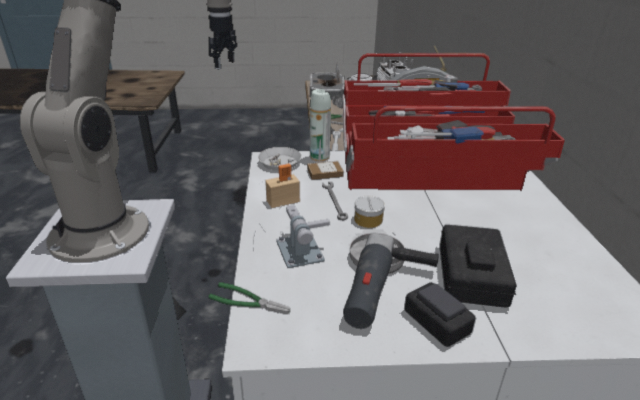

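The scene view shows the block and orange grip at about (267,212) and the bracket at (343,250). In the side view they are at (284,185) and (300,240). Next I'll enlarge the bracket and measure by depth.

Run:
```python
from h import *
import pickle
cs=pickle.load(open('c0.pkl','rb'))
a=cv2.resize(cs['scene']['color'][180:280,240:380],None,fx=4,fy=4,interpolation=2)[:400]
b=cv2.resize(cs['side']['color'][155:270,250:350],None,fx=400/115,fy=400/115,interpolation=2)
im=np.hstack([a[:, :440],b])[...,::-1]; print(im.shape); cv2.imwrite('pics/crop0.png',im[:, :800])
for n,box in(('scene',(245,180,300,240)),('side',(260,160,310,210))):
    c=cs[n];h=cv2.cvtColor(c['color'],cv2.COLOR_RGB2HSV);x0,y0,x1,y1=box
    m=np.zeros(h.shape[:2],bool);m[y0:y1,x0:x1]=1
    o=m&(h[...,0]<13)&(h[...,1]>190)&(h[...,2]>120)
    v,u=np.nonzero(o);P=depth(c,np.c_[u,v]);P=P[c['range_z'][v,u]>0]
    print(n,'orange',len(P),u.min(),u.max(),v.min(),v.max(),np.median(P,0).round(4),P.min(0).round(3),P.max(0).round(3))
    w=m&(h[...,0]>10)&(h[...,0]<22)&(h[...,1]>70)&~o
    v,u=np.nonzero(w);P=depth(c,np.c_[u,v]);k=(abs(P[:,2]-.066)<.004)
    Q=P[k].astype(np.float32)
    if len(Q)>5: print('wood top',len(Q),cv2.minAreaRect(Q[:,:2]*1000),Q.mean(0))
for n,box in(('scene',(305,210,380,280)),('side',(275,200,335,268))):
    c=cs[n];x0,y0,x1,y1=box
    v,u=np.mgrid[y0:y1,x0:x1];v=v.ravel();u=u.ravel();P=depth(c,np.c_[u,v])
    k=(P[:,2]>.04)&(P[:,2]<.13)
    Q=P[k];print(n,len(Q))
    for lo,hi in((.04,.06),(.06,.075),(.075,.085),(.085,.1),(.1,.13)):
        q=Q[(Q[:,2]>lo)&(Q[:,2]<hi)]
        if len(q)>4: print(lo,hi,len(q),q.min(0).round(3),q.max(0).round(3),np.array(cv2.minAreaRect((q[:,:2]*1000).astype(np.float32))[0]).round(),cv2.minAreaRect((q[:,:2]*1000).astype(np.float32))[1:])
```

```text
(400, 788, 3)
scene orange 78 264 273 187 205 [0.451  0.1272 0.1026] [0.445 0.12  0.068] [0.476 0.14  0.112]
wood top 245 ((455.3550109863281, 128.593994140625), (87.28270721435547, 43.897003173828125), 20.071760177612305) [0.44876644 0.12208259 0.06582319]Traceback (most recent call last):
  File "<stdin>", line 11, in <module>
  File "h.py", line 20, in depth
    return (ray(c,uv)*z[:,None])@c['M'][:3,:3].T+c['M'][:3,3]
            ~~~^^^^^^
  File "h.py", line 13, in ray
    p=cv2.undistortPoints(np.array(uv,float).reshape(-1,1,2),np.array(c['intrinsics'],float),np.array(c['dist_coeffs'],float)).reshape(-1,2)
      ~~~~~~~~~~~~~~~~~~~^^^^^^^^^^^^^^^^^^^^^^^^^^^^^^^^^^^^^^^^^^^^^^^^^^^^^^^^^^^^^^^^^^^^^^^^^^^^^^^^^^^^^^^^^^^^^^^^^^^^^
cv2.error: OpenCV(4.12.0) /io/opencv/modules/calib3d/src/undistort.dispatch.cpp:347: error: (-215:Assertion failed) CV_IS_MAT(_src) && CV_IS_MAT(_dst) && (_src->rows == 1 || _src->cols == 1) && (_dst->rows == 1 || _dst->cols == 1) && _src->cols + _src->rows - 1 == _dst->rows + _dst->cols - 1 && (CV_MAT_TYPE(_src->type) == CV_32FC2 || CV_MAT_TYPE(_src->type) == CV_64FC2) && (CV_MAT_TYPE(_dst->type) == CV_32FC2 || CV_MAT_TYPE(_dst->type) == CV_64FC2) in function 'cvUndistortPointsInternal'
```

View pics/crop0.png

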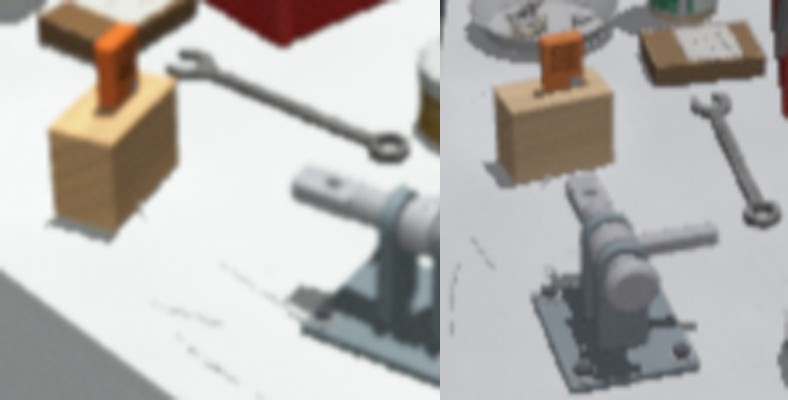

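The crops show the pin's free end pointing towards the block, with its hole visible at scene (324,225.5) and side (292.5,210).

Run:
```python
from h import *
import pickle
cs=pickle.load(open('c0.pkl','rb'))
print('hole',plane(cs['scene'],[[324,225.5]],.08),plane(cs['side'],[[292.5,209.9]],.08))
for n,box in(('scene',(245,180,300,240)),('side',(260,160,310,210))):
    c=cs[n];h=cv2.cvtColor(c['color'],cv2.COLOR_RGB2HSV);x0,y0,x1,y1=box
    m=np.zeros(h.shape[:2],bool);m[y0:y1,x0:x1]=1
    o=m&((h[...,0]<13)&(h[...,1]>170)&(h[...,2]>100))
    v,u=np.nonzero(o)
    if len(v)==0: print(n,h[160:185:4,284]);continue
    P=depth(c,np.c_[u,v]); P=P[P[:,2]>.07]
    print(n,'orange',len(P),u.min(),u.max(),v.min(),v.max(),np.median(P,0).round(4),P.min(0).round(3),P.max(0).round(3))
    t=P[P[:,2]>.106]; print('top',len(t),t.mean(0).round(4))
    w=m&(h[...,0]>8)&(h[...,0]<22)&(h[...,1]>50)&~o
    v,u=np.nonzero(w);P=depth(c,np.c_[u,v]);Q=P[abs(P[:,2]-.066)<.003].astype(np.float32)
    if len(Q)>5: print('wood top',len(Q),cv2.minAreaRect(Q[:,:2]*1000))
for n,box in(('scene',(305,210,380,280)),('side',(275,195,335,268))):
    c=cs[n];x0,y0,x1,y1=box
    v,u=np.mgrid[y0:y1,x0:x1];v=v.ravel();u=u.ravel();Q=depth(c,np.c_[u,v])
    for lo,hi in((.077,.083),(.085,.1)):
        q=Q[(Q[:,2]>lo)&(Q[:,2]<hi)]
        if len(q)>4: print(n,lo,hi,len(q),q.min(0).round(3),q.max(0).round(3),cv2.minAreaRect((q[:,:2]*1000).astype(np.float32)))
    q=Q[(Q[:,2]<.014)&(Q[:,2]>.004)]; print('plate',len(q),cv2.minAreaRect((q[:,:2]*1000).astype(np.float32)))
```

```text
hole [[ 0.48290177 -0.04333818  0.08      ]] [[ 0.48357395 -0.03846615  0.08      ]]
scene orange 110 263 273 187 206 [0.4525 0.1268 0.0996] [-0.196 -0.732  0.07 ] [0.476 0.142 0.752]
top 38 [0.4435 0.1073 0.1261]
wood top 238 ((455.5777587890625, 130.39590454101562), (88.98837280273438, 46.51229476928711), 19.919328689575195)
side orange 92 280 289 166 180 [0.4632 0.1294 0.0889] [0.452 0.123 0.071] [0.477 0.138 0.111]
top 9 [0.4654 0.13   0.1082]
wood top 193 ((457.9698486328125, 128.67684936523438), (82.03196716308594, 47.661956787109375), 18.903451919555664)
scene 0.077 0.083 310 [ 0.467 -0.149  0.077] [ 0.57  -0.015  0.083] ((494.3001708984375, -84.42619323730469), (97.26583099365234, 119.59219360351562), 50.85881805419922)
scene 0.085 0.1 158 [ 0.48  -0.15   0.085] [ 0.52  -0.061  0.093] ((497.4824523925781, -104.90087890625), (28.79869842529297, 89.69001007080078), 12.82201862335205)
plate 1109 ((546.2958984375, -47.43072509765625), (280.058349609375, 180.25054931640625), 45.36655044555664)
side 0.077 0.083 249 [ 0.468 -0.15   0.077] [ 0.568 -0.013  0.083] ((494.6244812011719, -83.9106216430664), (98.23978424072266, 119.96903991699219), 51.532684326171875)
side 0.085 0.1 185 [ 0.482 -0.15   0.085] [ 0.523 -0.061  0.093] ((500.1128845214844, -103.23121643066406), (26.99617576599121, 89.30873107910156), 14.683565139770508)
plate 904 ((508.28997802734375, -1.43621826171875), (322.7815246582031, 160.7076873779297), 84.86639404296875)
```

```bash
cat >> h.py <<'E'
def go(pos,yaw):
    """shift in tool axes (after turning) and turn rotvec deg to reach tool-down pose, jaw axis at yaw deg"""
    o=get_obs();q=np.array(o['tool_rot']);R=Ro.from_quat(q[[1,2,3,0]])
    a=np.radians(yaw);x=np.array([np.cos(a),np.sin(a),0]);y=np.array([0,0,-1.]);G=np.c_[x,y,np.cross(x,y)]
    rv=(R.inv()*Ro.from_matrix(G)).as_rotvec(degrees=True)
    d=np.array(pos)-o['eef_pos']
    print('turn',rv.round(2),'shift after turn mm',(G.T@d*1000).round(2),'F',np.array(o['contact_force']).round(2),'t',round(o['t'],2))
E
python3 - <<'E'
from h import *
import pickle
cs=pickle.load(open('c0.pkl','rb'))
for uv in ([320,97],[320,130],[280,158],[326,168]): print(uv,depth(cs['side'],[uv]).round(3))
go([.44,.12,.25],109.5)
E
```

```text
[320, 97] [[0.574 0.371 0.216]]
[320, 130] [[0.575 0.365 0.113]]
[280, 158] [[0.449 0.379 0.012]]
[326, 168] [[0.589 0.279 0.025]]
turn [-3.000e-02 -4.264e+01 -8.000e-02] shift after turn mm [-529.98  -19.49    2.08] F [0.14 0.03 0.56] t 0.15
```

Request:
{"api": "play_rows", "payload": {
  "increments": [
    [[0, -0.003, 0], [0, -6.1, 0]],
    [[0, -0.003, 0], [0, -6.1, 0]],
    [[0, -0.003, 0], [0, -6.1, 0]],
    [[0, -0.003, 0], [0, -6.1, 0]],
    [[0, -0.003, 0], [0, -6.1, 0]],
    [[0, -0.003, 0], [0, -6.1, 0]],
    [[0, -0.003, 0], [0, -6.1, 0]]
  ],
  "gripper": 0.0854
}}

```text
t: 0.73
eef_pos: [0.2651, 0.6205, 0.252]
tool_rot: [0.406, -0.406, -0.578, 0.579]
contact_force: [-0.4, 0.6, -0.2]
gripper_width: 1.001
```

Request:
{"api": "play_rows", "payload": {
  "increments": [
    [[-0.03, 0, 0], [0, 0, 0]],
    [[-0.03, 0, 0], [0, 0, 0]],
    [[-0.03, 0, 0], [0, 0, 0]],
    [[-0.03, 0, 0], [0, 0, 0]],
    [[-0.03, 0, 0], [0, 0, 0]],
    [[-0.03, 0, 0], [0, 0, 0]],
    [[-0.03, 0, 0], [0, 0, 0]],
    [[-0.03, 0, 0], [0, 0, 0]],
    [[-0.03, 0, 0], [0, 0, 0]],
    [[-0.03, 0, 0], [0, 0, 0]],
    [[-0.03, 0, 0], [0, 0, 0]],
    [[-0.03, 0, 0], [0, 0, 0]],
    [[-0.03, 0, 0], [0, 0, 0]],
    [[-0.03, 0, 0], [0, 0, 0]],
    [[-0.03, 0, 0], [0, 0, 0]],
    [[-0.03, 0, 0], [0, 0, 0]],
    [[-0.03, 0, 0], [0, 0, 0]],
    [[-0.02, 0, 0], [0, 0, 0]],
    [[0, 0, 0], [0, 0, 0]],
    [[0, 0, 0], [0, 0, 0]]
  ]
}}

```text
t: 2.4
eef_pos: [0.4427, 0.1204, 0.2522]
tool_rot: [0.409, -0.408, -0.577, 0.577]
contact_force: [0.2, -0.2, -0.5]
gripper_width: 1.0
```

Run:
```python
from h import *
import pickle
c=cam('wrist');pickle.dump(c,open('c1.pkl','wb'));save(c,'w1.png')
go([.44,.12,.25],109.5)
h=cv2.cvtColor(c['color'],cv2.COLOR_RGB2HSV)
m=(h[...,0]<13)&(h[...,1]>170)&(h[...,2]>100)
n,l,s,ce=cv2.connectedComponentsWithStats(m.astype(np.uint8));print(s[1:][s[1:,4]>50])
```

```text
turn [-0.01  0.04  0.02] shift after turn mm [-0.73  2.22  2.87] F [-0.05  0.29  0.37] t 2.45
[]
```

View pics/w1.png

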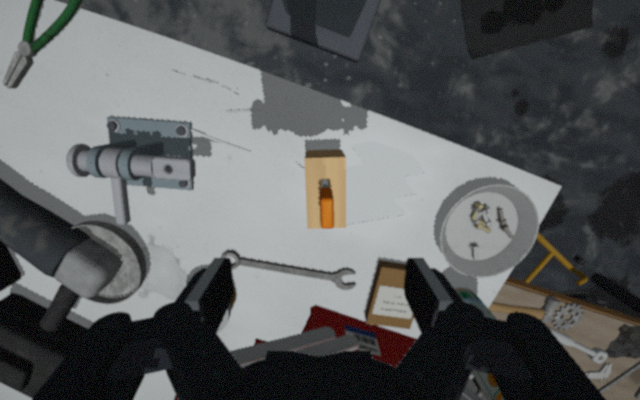

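The wrist view shows the block at (326,190) with the grip at (326,208), and the pin's flat end with its hole near (172,169). I'll enlarge both.

Run:
```python
from h import *
import pickle
c=pickle.load(open('c1.pkl','rb'))
f=lambda b,s:cv2.resize(c['color'][b[1]:b[3],b[0]:b[2]],None,fx=s,fy=s,interpolation=2)
im=np.hstack([f((295,145,355,235),6),f((130,135,200,225),6)])[...,::-1]
print(im.shape);cv2.imwrite('pics/crop1.png',im)
h=cv2.cvtColor(c['color'],cv2.COLOR_RGB2HSV)
print(h[195:230:5,326].tolist())
m=np.zeros(h.shape[:2],np.uint8);m[145:235,295:355]=1
o=(m>0)&(h[...,1]>200)&(h[...,0]<17)
v,u=np.nonzero(o);P=depth(c,np.c_[u,v]);t=P[abs(P[:,2]-.112)<.004]
print('grip top',len(t),cv2.minAreaRect((t[:,:2]*1000).astype(np.float32)),t.mean(0))
w=(m>0)&(h[...,1]>60)&~o;v,u=np.nonzero(w);P=depth(c,np.c_[u,v]);t=P[abs(P[:,2]-.066)<.003]
print('wood',len(t),cv2.minAreaRect((t[:,:2]*1000).astype(np.float32)))
v,u=np.mgrid[130:210,60:200];P=depth(c,np.c_[u.ravel(),v.ravel()]);t=P[(abs(P[:,2]-.08)<.003)&(P[:,1]>-.08)];print('flat',len(t),cv2.minAreaRect((t[:,:2]*1000).astype(np.float32)))
t=P[(P[:,2]>.089)];print('cyl',len(t),cv2.fitLine((t[:,:2]).astype(np.float32),cv2.DIST_L2,0,.01,.01).ravel(),t.max(0),t.min(0))
```

```text
(540, 780, 3)
[[12, 211, 81], [15, 218, 170], [16, 203, 190], [16, 200, 189], [16, 208, 188], [15, 204, 189], [15, 201, 190]]
grip top 272 ((461.32666015625, 135.81285095214844), (30.198957443237305, 11.150336265563965), 20.214466094970703) [0.46122901 0.13548027 0.11181415]
wood 2092 ((455.7939147949219, 133.2427978515625), (83.77478790283203, 43.627113342285156), 20.88422203063965)
flat 997 ((493.8043212890625, -60.030029296875), (51.27587127685547, 99.90872192382812), 42.028533935546875)
cyl 457 [ 0.5246538  -0.8513157   0.48524    -0.08578538] [0.51669765 0.09477529 0.39517536] [ 0.36855034 -0.14281709  0.08900567]
```

View pics/crop1.png

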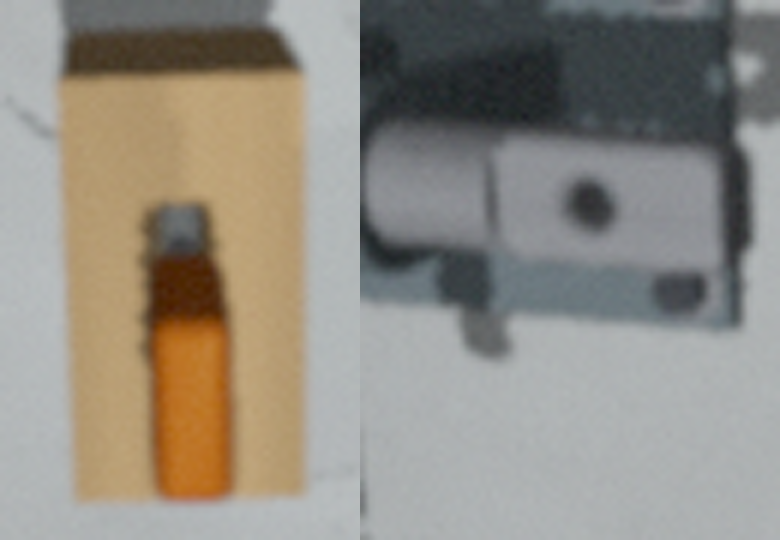

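Run:
```python
from h import *
import pickle
c=pickle.load(open('c1.pkl','rb'))
U=lambda x,y:[130+(x-360)/6,135+y/6]
n=['hole','step','end','tl','tr','bl','br']
P=plane(c,[U(590,205),U(494,195),U(728,207),U(500,132),U(720,148),U(500,258),U(720,268)],.08)
for a,b in zip(n,P): print(a,b.round(4))
d=(P[4]-P[3]+P[6]-P[5]);print('pin yaw-90',np.degrees(np.arctan2(d[1],d[0]))-90, np.linalg.norm(P[2]-P[1]),np.linalg.norm(P[4]-P[6]))
g=plane(c,[[295+180/6,145+235/6]],.066);print('grey',g,depth(c,[[325,184]]))
go([.4618,.1338,.15],110)
```

```text
hole [ 0.4825 -0.0376  0.08  ]
step [ 0.4865 -0.0548  0.08  ]
end [ 0.4745 -0.0135  0.08  ]
tl [ 0.4748 -0.0558  0.08  ]
tr [ 0.4645 -0.0172  0.08  ]
bl [ 0.4978 -0.0517  0.08  ]
br [ 0.4861 -0.0125  0.08  ]
pin yaw-90 15.737825328835655 0.043057130624173386 0.02209761987054715
grey [[0.44533869 0.12944578 0.066     ]] [[0.45481477 0.13374307 0.0244952 ]]
turn [-0.01 -0.46  0.02] shift after turn mm [  4.8  102.22 -22.33] F [-0.05  0.29  0.37] t 2.45
```

Request:
{"api": "play_rows", "payload": {
  "increments": [
    [[0.0016, 0.02, -0.0075], [0, -0.4, 0]],
    [[0.0016, 0.02, -0.0075], [0, 0, 0]],
    [[0.0016, 0.02, -0.0075], [0, 0, 0]],
    [[0, 0.02, 0], [0, 0, 0]],
    [[0, 0.015, 0], [0, 0, 0]],
    [[0, 0, 0], [0, 0, 0]],
    [[0, 0, 0], [0, 0, 0]]
  ]
}}

```text
t: 3.03
eef_pos: [0.4613, 0.1346, 0.1569]
tool_rot: [0.406, -0.405, -0.579, 0.58]
contact_force: [0.1, -0.5, 0.4]
gripper_width: 1.002
```

Run:
```python
from h import *
import pickle
c=cam('wrist');pickle.dump(c,open('c2.pkl','wb'))
h=cv2.cvtColor(c['color'],cv2.COLOR_RGB2HSV)
v,u=np.mgrid[60:400,180:460];u=u.ravel();v=v.ravel();P=depth(c,np.c_[u,v]);H=h[v,u]
o=(H[:,1]>185)&(H[:,0]<17)
t=P[o&(abs(P[:,2]-.112)<.003)]
if len(t):print('top',len(t),cv2.minAreaRect((t[:,:2]*1000).astype(np.float32)),t.mean(0))
t=P[~o&(H[:,1]>50)&(abs(P[:,2]-.066)<.003)]
print('wood',len(t),cv2.minAreaRect((t[:,:2]*1000).astype(np.float32)))
go([.4618,.1338,.0755],110)
save(c,'w2.png')
```

```text
top 766 ((461.8132629394531, 136.2406005859375), (31.806781768798828, 12.295574188232422), 20.866498947143555) [0.46119065 0.13609728 0.11192499]
wood 4222 ((455.919921875, 134.01528930664062), (84.52692413330078, 45.47608947753906), 21.046276092529297)
turn [-0.    0.06  0.02] shift after turn mm [-0.59 82.2   0.56] F [-0.14 -0.41  0.96] t 3.08
```

Request:
{"api": "play_rows", "payload": {
  "increments": [
    [[0.0015, 0.018, 0], [0, -0.8, 0]],
    [[0, 0.018, 0], [0, 0, 0]],
    [[0, 0.018, 0], [0, 0, 0]],
    [[0, 0.0135, 0], [0, 0, 0]],
    [[0, 0.009, 0], [0, 0, 0]],
    [[0, 0.005, 0], [0, 0, 0]],
    [[0, 0, 0], [0, 0, 0]],
    [[0, 0, 0], [0, 0, 0]]
  ]
}}

```text
t: 3.75
eef_pos: [0.4623, 0.1352, 0.0765]
tool_rot: [-0.402, 0.402, 0.582, -0.582]
contact_force: [0.9, -0.0, -0.1]
gripper_width: 1.003
```

Request:
{"api": "play_rows", "payload": {
  "increments": [
    [[0, 0, 0], [0, 0, 0]],
    [[0, 0, 0], [0, 0, 0]],
    [[0, 0, 0], [0, 0, 0]],
    [[0, 0, 0], [0, 0, 0]],
    [[0, 0, 0], [0, 0, 0]],
    [[0, 0, 0], [0, 0, 0]],
    [[0, 0, 0], [0, 0, 0]],
    [[0, 0, 0], [0, 0, 0]],
    [[0, 0, 0], [0, 0, 0]],
    [[0, 0, 0], [0, 0, 0]],
    [[0, 0, 0], [0, 0, 0]],
    [[0, 0, 0], [0, 0, 0]]
  ],
  "gripper": 0.0,
  "grip_force": 60
}}

```text
t: 4.75
eef_pos: [0.4618, 0.1349, 0.076]
tool_rot: [-0.402, 0.402, 0.582, -0.582]
contact_force: [-1.1, -0.9, 5.4]
gripper_width: 0.155
```

Request:
{"api": "play_rows", "payload": {
  "increments": [
    [[0, -0.005, 0], [0, 0, 0]],
    [[0, -0.01, 0], [0, 0, 0]],
    [[0, -0.01, 0], [0, 0, 0]],
    [[0, -0.01, 0], [0, 0, 0]],
    [[0, -0.015, 0], [0, 0, 0]],
    [[0, -0.015, 0], [0, 0, 0]],
    [[0, -0.02, 0], [0, 0, 0]],
    [[0, -0.02, 0], [0, 0, 0]],
    [[0, -0.015, 0], [0, 0, 0]],
    [[0, -0.005, 0], [0, 0, 0]],
    [[0, 0, 0], [0, 0, 0]],
    [[0, 0, 0], [0, 0, 0]],
    [[0, 0, 0], [0, 0, 0]]
  ]
}}

```text
t: 5.83
eef_pos: [0.461, 0.1346, 0.2]
tool_rot: [0.402, -0.401, -0.581, 0.582]
contact_force: [-0.1, -0.7, -1.4]
gripper_width: 0.153
```

Run:
```python
from h import *
import pickle
o=get_obs();print(o['eef_pos'],o['contact_force'],o['gripper_width'])
cs={n:cam(n) for n in('scene','side','wrist')}
pickle.dump(cs,open('c3.pkl','wb'))
T=np.array(o['eef_pos'])
ims=[]
for n in('side','scene','wrist'):
    c=cs[n];W=np.linalg.inv(c['M']);p=W[:3,:3]@(T-[0,0,.02])+W[:3,3]
    uv=cv2.projectPoints(p.reshape(1,1,3),np.zeros(3),np.zeros(3),np.array(c['intrinsics'],float),np.array(c['dist_coeffs'],float))[0].ravel();print(n,uv)
    w,hh=(23,35) if n!='wrist' else (90,90)
    u,v=int(uv[0]),int(uv[1]); 
    if n=='wrist': v=min(v,310)
    im=c['color'][max(v-hh,0):v+hh,u-w:u+w];print(u-w,v-hh);ims.append(cv2.resize(im,None,fx=420/im.shape[0],fy=420/im.shape[0],interpolation=2)); print(ims[-1].shape)
cv2.imwrite('pics/crop3.png',np.hstack(ims)[:,:990,::-1])
im=cv2.imread('pics/crop3.png')
if im.shape[1]>800: print('resize',800/im.shape[1]);cv2.imwrite('pics/crop3.png',cv2.resize(im,None,fx=800/im.shape[1],fy=800/im.shape[1]))
```

```text
[0.46099965 0.13462039 0.19995476] [-0.05348855 -0.6957132  -1.44047321] 0.1525154585979274
side [282.16279417 141.76192593]
259 106
(420, 276, 3)
scene [266.08437205 163.86699945]
243 128
(420, 276, 3)
wrist [317.82553908 244.20422504]
227 154
(420, 420, 3)
resize 0.823045267489712
```

View pics/crop3.png

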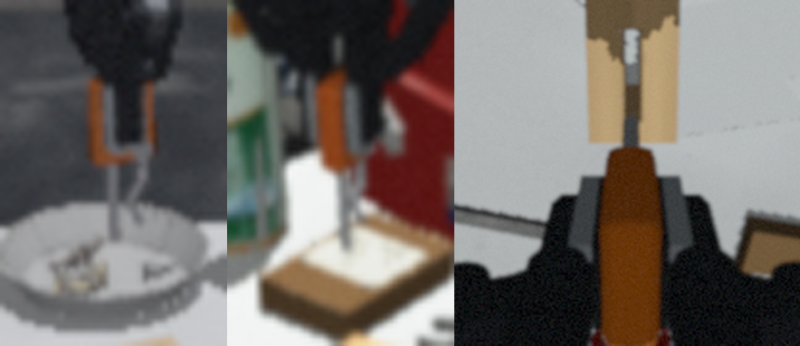

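The side crop shows the straight leg on the robot side, with its tip at about (281.7,154.6), and the bow on the +x side. So cotter x is along world yaw +21°. Next I'll measure the leg in the hand using all three views.

Run:
```python
from h import *
import pickle
cs=pickle.load(open('c3.pkl','rb'))
T=np.array([.4610,.13462,.19995]);a=np.radians(20.9);X=np.array([np.cos(a),np.sin(a)]);Y=np.array([-X[1],X[0]])
loc=lambda P:np.c_[(P[:,:2]-T[:2])@X,(P[:,:2]-T[:2])@Y,P[:,2]-T[2]]
s,c=cs['side'],cs['scene']
for z in(.14,.143,.146,.15): print(z,'side tip',(loc(plane(s,[[281.7,154.6]],z))*1000).round(1),'scene',(loc(plane(c,[[267.3,178.2]],z))*1000).round(1))
for n in cs:
    c=cs[n]; v,u=np.mgrid[0:400,0:640] ;v=v.ravel();u=u.ravel();P=loc(depth(c,np.c_[u,v]))
    k=(np.hypot(P[:,0],P[:,1])<.03)&(c['range_z'][v,u]>0)
    for lo,hi in((-.058,-.05),(-.05,-.04),(-.04,-.03),(-.03,-.02),(-.02,-.011),(.012,.028),(.03,.045)):
        q=P[k&(P[:,2]>lo)&(P[:,2]<hi)]*1000
        if len(q): print(n,lo,len(q),'med',np.median(q,0).round(1),'min',q.min(0).round(1),'max',q.max(0).round(1))
w=cs['wrist'];print('wrist depth col', [(v,(loc(depth(w,[[227+ (632-454)/.823/2.333,v]]))*1000).round(0).tolist()) for v in range(154,222,5)])
```

```text
0.14 side tip [[  0.1   6.8 -59.9]] scene [[  1.3  -0.4 -59.9]]
0.143 side tip [[ -2.    1.  -56.9]] scene [[ -3.3  -3.2 -56.9]]
0.146 side tip [[ -4.1  -4.8 -53.9]] scene [[ -7.8  -6.  -53.9]]
0.15 side tip [[ -6.9 -12.6 -49.9]] scene [[-13.8  -9.8 -49.9]]
scene -0.058 4 med [ -5.2  -2.2 -54.1] min [ -5.7  -3.9 -56.4] max [ -4.   -0.4 -50. ]
scene -0.05 14 med [  0.6  -3.7 -43.9] min [ -8.4  -6.1 -49.6] max [  9.6   0.4 -40.9]
scene -0.04 19 med [  2.2  -3.1 -32.9] min [ -9.7  -5.3 -39.7] max [ 11.2   0.8 -30.1]
scene -0.03 19 med [ -3.6  -3.1 -24.4] min [ -9.6  -5.6 -28.8] max [ 12.9   1.2 -20.1]
scene -0.02 10 med [  3.1  -3.6 -17.1] min [ -9.7  -6.9 -20. ] max [ 12.4  -0.4 -11.6]
scene 0.012 107 med [ -9.3 -10.1  20.6] min [-19.  -24.   12.2] max [ 5.6 18.4 27.7]
scene 0.03 116 med [-8.3  1.2 36. ] min [-16.2 -27.4  30. ] max [10.7 28.6 44.9]
side -0.058 4 med [ -3.2  -1.6 -52.3] min [ -5.2  -3.9 -55.6] max [ -1.5   2.4 -50. ]
side -0.05 10 med [ -2.5  -1.8 -43.6] min [ -4.7  -6.5 -49.3] max [ 14.1   1.5 -41.6]
side -0.04 14 med [  2.3  -1.1 -35.8] min [ -5.2  -6.5 -39.9] max [ 1
[... 607 characters left out ...]
3 -30.2]
wrist -0.03 15 med [ -6.7   0.7 -28. ] min [ -7.3  -1.8 -29.9] max [ -6.1   2.6 -26.6]
wrist 0.012 1425 med [-10.9   0.3  20.6] min [-15.6 -19.9  12. ] max [-5.9 20.8 28. ]
wrist 0.03 3645 med [-6.4  0.7 36.1] min [-15.3 -28.1  30. ] max [19.2 28.7 45. ]
wrist depth col [(154, [[-37.0, 1.0, -135.0]]), (159, [[-32.0, 1.0, -134.0]]), (164, [[-28.0, 1.0, -134.0]]), (169, [[-23.0, 1.0, -134.0]]), (174, [[-3.0, 2.0, -201.0]]), (179, [[2.0, 2.0, -199.0]]), (184, [[8.0, 2.0, -200.0]]), (189, [[14.0, 2.0, -200.0]]), (194, [[21.0, 2.0, -201.0]]), (199, [[24.0, 2.0, -191.0]]), (204, [[24.0, 2.0, -173.0]]), (209, [[25.0, 2.0, -157.0]]), (214, [[-7.0, 1.0, -54.0]]), (219, [[-7.0, 1.0, -44.0]])]
```

Run:
```python
from h import *
go([.4878,-.0381,.165],105.5)
```

```text
turn [-0.11  5.26 -0.02] shift after turn mm [-173.59   34.88   20.46] F [ 0.31 -0.13 -1.21] t 5.98
```

Request:
{"api": "play_rows", "payload": {
  "increments": [
    [[0, 0, 0], [0, 2.6, 0]],
    [[0, 0, 0], [0, 2.6, 0]],
    [[-0.02, 0, 0.002], [0, 0, 0]],
    [[-0.03, 0, 0.0035], [0, 0, 0]],
    [[-0.03, 0, 0.0035], [0, 0, 0]],
    [[-0.03, 0, 0.0035], [0, 0, 0]],
    [[-0.03, 0, 0.0035], [0, 0, 0]],
    [[-0.02, 0.005, 0.0025], [0, 0, 0]],
    [[-0.0135, 0.01, 0.002], [0, 0, 0]],
    [[0, 0.01, 0], [0, 0, 0]],
    [[0, 0.01, 0], [0, 0, 0]],
    [[0, 0, 0], [0, 0, 0]],
    [[0, 0, 0], [0, 0, 0]],
    [[0, 0, 0], [0, 0, 0]]
  ]
}}

```text
t: 7.15
eef_pos: [0.4886, -0.0365, 0.1658]
tool_rot: [-0.427, 0.427, 0.564, -0.563]
contact_force: [0.4, 0.2, -0.3]
gripper_width: 0.153
```

Run:
```python
from h import *
import pickle
go([.4878,-.0381,.165],105.5)
c=cam('wrist');pickle.dump(c,open('c4.pkl','wb'))
W=np.linalg.inv(c['M']);p=W[:3,:3]@np.array([.483,-.039,.09])+W[:3,3]
uv=cv2.projectPoints(p.reshape(1,1,3),np.zeros(3),np.zeros(3),np.array(c['intrinsics'],float),np.array(c['dist_coeffs'],float))[0].ravel().astype(int);print(uv,uv-[60,50])
save(c,'w4.png',(uv[0]-60,uv[1]-50,uv[0]+60,uv[1]+40),6)
```

```text
turn [-0.01  0.18  0.02] shift after turn mm [-1.29  0.79  1.17] F [ 0.43  0.21 -0.29] t 7.15
[316 205] [256 155]
```

View pics/w4.png

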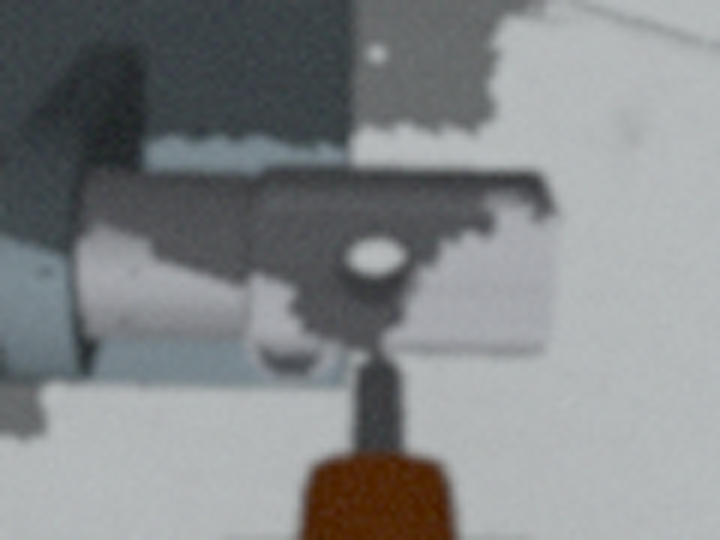

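The wrist view at crop scale 6 shows the hole mouth at (376,261), which is pixel (318.7,198.5). The leg tip is just below it at (379,352), aligned along the pin.

Run:
```python
from h import *
import pickle
c=pickle.load(open('c4.pkl','rb'));o=get_obs();T=np.array(o['eef_pos'])
q=np.array(o['tool_rot']);R=Ro.from_quat(q[[1,2,3,0]]).as_matrix()
h=plane(c,[[318.7,198.5]],.08)[0];print('hole',h,'tool',((h-T)@R*1000).round(1))
for y in (237,285): print((plane(c,[[318.7,155+y/6]],.08)-T)@R*1000)
for z in(.110,.112,.114):
    t=plane(c,[[319.2,217.5]],z)[0];print('tip',t,((t-T)@R*1000).round(1))
v,u=np.mgrid[213:231,310:330];u=u.ravel();v=v.ravel();P=(depth(c,np.c_[u,v])-T)@R*1000
k=(P[:,1]>28)&(P[:,1]<60);print('leg surf',k.sum(),np.median(P[k],0).round(2),P[k].min(0).round(1),P[k].max(0).round(1))
# edges of flat along z
for y in(172,348): print(y,(plane(c,[[318.7,155+y/6]],.08)-T)@R*1000)
```

```text
hole [ 0.48037328 -0.03829855  0.08      ] tool [ 0.7 86.1  8.6]
[[ 0.74116767 86.0526502  11.88592234]]
[[ 0.74857976 86.0556908   5.20383098]]
tip [ 0.48496896 -0.03664069  0.11      ] [ 1.1 56.1  3.7]
tip [ 0.48424315 -0.036849    0.112     ] [ 1.1 54.1  4.4]
tip [ 0.48351733 -0.03705731  0.114     ] [ 1.1 52.1  5.2]
leg surf 130 [ 0.94 40.25  6.68] [-2.3 28.1  4.2] [ 3.7 55.3  7.7]
172 [[ 0.73135845 86.04861306 20.7580352 ]]
348 [[ 0.75853522 86.05976181 -3.74267855]]
```

Request:
{"api": "play_rows", "payload": {
  "increments": [
    [[-0.0003, 0.005, 0.0042], [0, 0, 0]],
    [[0, 0.007, 0], [0, 0, 0]],
    [[0, 0.007, 0], [0, 0, 0]],
    [[0, 0.005, 0], [0, 0, 0]],
    [[0, 0, 0], [0, 0, 0]],
    [[0, 0, 0], [0, 0, 0]],
    [[0, 0, 0], [0, 0, 0]]
  ]
}}

```text
t: 7.78
eef_pos: [0.4847, -0.0392, 0.1418]
tool_rot: [0.428, -0.428, -0.563, 0.563]
contact_force: [1.1, -0.6, -0.2]
gripper_width: 0.156
```

Run:
```python
from h import *
import pickle
o=get_obs();print(o['contact_force'],o['eef_pos'])
c=cam('wrist');pickle.dump(c,open('c5.pkl','wb'));save(c,'w5.png',(276,165,366,245),8)
```

```text
[ 1.09950905 -0.560161   -0.21504345] [ 0.4846856  -0.03921781  0.14181291]
```

View pics/w5.png

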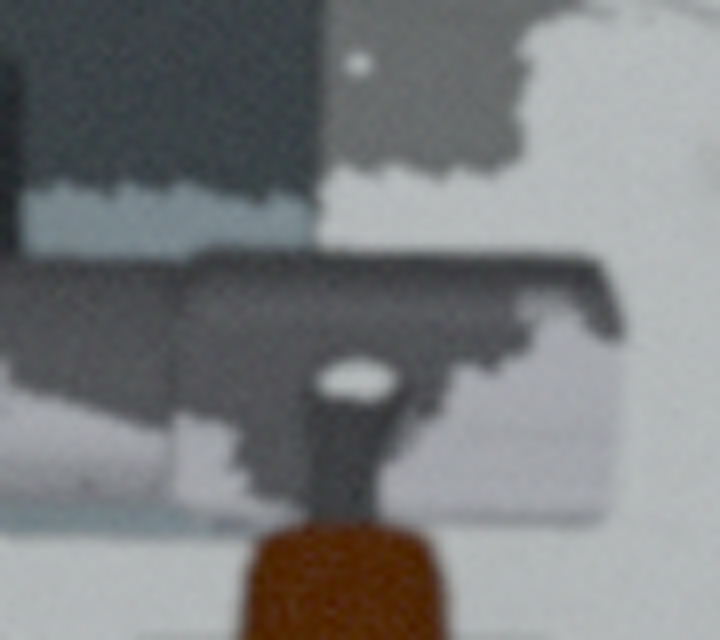

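Run:
```python
from h import *
import pickle
c=pickle.load(open('c5.pkl','rb'));o=get_obs();T=np.array(o['eef_pos'])
q=np.array(o['tool_rot']);R=Ro.from_quat(q[[1,2,3,0]]).as_matrix();print(T)
f=lambda x,y,z:((plane(c,[[276+x/8,165+y/8]],z)-T)@R*1000).round(1)[0]
print('edges',f(357,258,.08),f(357,520,.08),'hole c',f(357,390,.08))
print('leg at z .115 center',f(345,500,.115), 'tip',f(347,440,.088))
v,u=np.mgrid[205:235,305:330];u=u.ravel();v=v.ravel();P=(depth(c,np.c_[u,v])-T)@R*1000
for a,b in((12,25),(25,35),(35,45),(45,58)):
  k=(P[:,1]>a)&(P[:,1]<b)&(abs(P[:,0])<12)
  if k.sum():print('surf',a,k.sum(),np.median(P[k],0).round(2),P[k].min(0).round(1),P[k].max(0).round(1))
```

```text
[ 0.48479726 -0.03921404  0.14193862]
edges [ 1.9 61.9 16.8] [ 2.  61.9 -8.5] hole c [ 1.9 61.9  4.3]
leg at z .115 center [ 0.8 26.9  8. ] tip [ 1.  53.9  2.5]
surf 25 43 [ 0.73 30.78  6.76] [-2.4 26.7  4.7] [ 3.3 35.   7.5]
surf 35 51 [ 0.73 39.65  6.67] [-2.5 35.   4.3] [ 3.4 44.8  7.6]
surf 45 40 [ 0.74 49.75  6.7 ] [-2.  45.   4.1] [ 3.5 54.9  7.7]
```

Request:
{"api": "play_rows", "payload": {
  "increments": [
    [[0.0011, 0, -0.0001], [0, 0, 0]],
    [[0, 0.002, 0], [0, 0, 0]],
    [[0, 0.0015, 0], [0, 0, 0]],
    [[0, 0.001, 0], [0, 0, 0]],
    [[0, 0.001, 0], [0, 0, 0]],
    [[0, 0.0005, 0], [0, 0, 0]],
    [[0, 0.0005, 0], [0, 0, 0]],
    [[0, 0, 0], [0, 0, 0]],
    [[0, 0, 0], [0, 0, 0]]
  ]
}}

```text
t: 8.58
eef_pos: [0.4844, -0.0381, 0.1353]
tool_rot: [-0.428, 0.428, 0.563, -0.563]
contact_force: [-0.3, -0.3, -1.2]
gripper_width: 0.161
```

Request:
{"api": "play_rows", "payload": {
  "increments": [
    [[0, 0.0005, 0], [0, 0, 0]],
    [[0, 0.0005, 0], [0, 0, 0]],
    [[0, 0.0005, 0], [0, 0, 0]],
    [[0, 0, 0], [0, 0, 0]],
    [[0, 0, 0], [0, 0, 0]]
  ]
}}

```text
t: 9.0
eef_pos: [0.4845, -0.0381, 0.1338]
tool_rot: [-0.428, 0.428, 0.563, -0.563]
contact_force: [0.4, 0.4, -0.4]
gripper_width: 0.156
```

Request:
{"api": "play_rows", "payload": {
  "increments": [
    [[0, 0.0005, 0], [0, 0, 0]],
    [[0, 0.0005, 0], [0, 0, 0]],
    [[0, 0.0005, 0], [0, 0, 0]],
    [[0, 0.0005, 0], [0, 0, 0]],
    [[0, 0, 0], [0, 0, 0]],
    [[0, 0, 0], [0, 0, 0]]
  ]
}}

```text
t: 9.5
eef_pos: [0.4845, -0.038, 0.1318]
tool_rot: [-0.428, 0.428, 0.563, -0.563]
contact_force: [1.5, 1.8, -1.5]
gripper_width: 0.159
```

Request:
{"api": "play_rows", "payload": {
  "increments": [
    [[0, 0.0005, 0], [0, 0, 0]],
    [[0, 0.0005, 0], [0, 0, 0]],
    [[0, 0.0005, 0], [0, 0, 0]],
    [[0, 0.0005, 0], [0, 0, 0]],
    [[0, 0, 0], [0, 0, 0]],
    [[0, 0, 0], [0, 0, 0]]
  ]
}}

```text
t: 10.0
eef_pos: [0.4844, -0.0381, 0.1298]
tool_rot: [-0.428, 0.428, 0.563, -0.563]
contact_force: [0.6, -0.4, -1.1]
gripper_width: 0.155
```

Request:
{"api": "play_rows", "payload": {
  "increments": [
    [[0, 0.0005, 0], [0, 0, 0]],
    [[0, 0.0005, 0], [0, 0, 0]],
    [[0, 0.0005, 0], [0, 0, 0]],
    [[0, 0.0005, 0], [0, 0, 0]],
    [[0, 0, 0], [0, 0, 0]],
    [[0, 0, 0], [0, 0, 0]]
  ]
}}

```text
t: 10.5
eef_pos: [0.4844, -0.0381, 0.1278]
tool_rot: [-0.428, 0.428, 0.563, -0.563]
contact_force: [1.5, 0.3, -1.1]
gripper_width: 0.152
```

Request:
{"api": "play_rows", "payload": {
  "increments": [
    [[0, 0.0005, 0], [0, 0, 0]],
    [[0, 0.0005, 0], [0, 0, 0]],
    [[0, 0.0005, 0], [0, 0, 0]],
    [[0, 0.0005, 0], [0, 0, 0]],
    [[0, 0, 0], [0, 0, 0]],
    [[0, 0, 0], [0, 0, 0]]
  ]
}}

```text
t: 11.0
eef_pos: [0.4844, -0.038, 0.1258]
tool_rot: [-0.428, 0.428, 0.563, -0.563]
contact_force: [1.5, 0.2, -0.8]
gripper_width: 0.155
```

Request:
{"api": "play_rows", "payload": {
  "increments": [
    [[0, 0.0005, 0], [0, 0, 0]],
    [[0, 0.0005, 0], [0, 0, 0]],
    [[0, 0.0005, 0], [0, 0, 0]],
    [[0, 0.0005, 0], [0, 0, 0]],
    [[0, 0, 0], [0, 0, 0]],
    [[0, 0, 0], [0, 0, 0]]
  ]
}}

```text
t: 11.5
eef_pos: [0.4844, -0.0381, 0.1238]
tool_rot: [-0.428, 0.428, 0.563, -0.563]
contact_force: [1.6, 0.9, 0.2]
gripper_width: 0.154
```

Run:
```python
from h import *
o=get_obs();print(o['contact_force'],o['torque'],o['eef_pos'])
c=cam('side');d=cam('scene')
f=lambda c,b,s:cv2.resize(c['color'][b[1]:b[3],b[0]:b[2]],None,fx=s,fy=s,interpolation=2)
cv2.imwrite('pics/c6.png',np.hstack([f(c,(265,165,325,235),6),f(d,(295,180,355,250),6)])[...,::-1])
```

```text
[1.64497236 0.91992761 0.21425146] [ 0.13358569 -0.54291903  0.05001583] [ 0.48443679 -0.03805674  0.1237622 ]
```

View pics/c6.png

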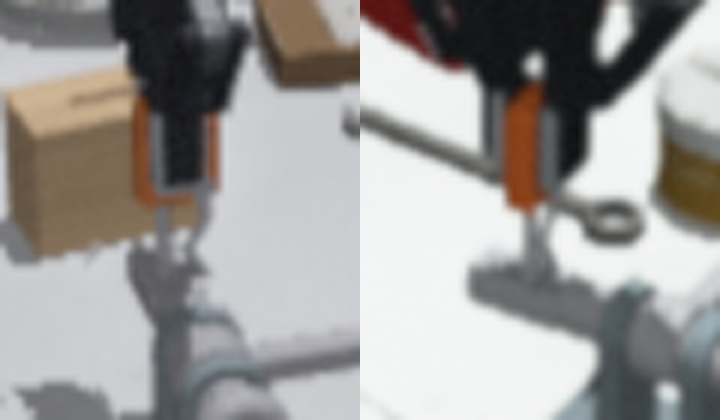

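The leg is in the hole and the bow's foot is just at the pin's +x edge. I'll keep pushing in small steps.

Request:
{"api": "play_rows", "payload": {
  "increments": [
    [[0, 0.0005, 0], [0, 0, 0]],
    [[0, 0.0005, 0], [0, 0, 0]],
    [[0, 0.0005, 0], [0, 0, 0]],
    [[0, 0.0005, 0], [0, 0, 0]],
    [[0, 0.0005, 0], [0, 0, 0]],
    [[0, 0, 0], [0, 0, 0]]
  ]
}}

```text
t: 12.1
eef_pos: [0.4844, -0.0381, 0.1213]
tool_rot: [-0.428, 0.428, 0.563, -0.563]
contact_force: [1.6, 0.0, -0.2]
gripper_width: 0.155
```

Request:
{"api": "play_rows", "payload": {
  "increments": [
    [[0, 0.0005, 0], [0, 0, 0]],
    [[0, 0.0005, 0], [0, 0, 0]],
    [[0, 0.0005, 0], [0, 0, 0]],
    [[0, 0.0005, 0], [0, 0, 0]],
    [[0, 0, 0], [0, 0, 0]]
  ]
}}

```text
t: 12.52
eef_pos: [0.4845, -0.0381, 0.1193]
tool_rot: [-0.428, 0.428, 0.563, -0.563]
contact_force: [2.9, -0.1, -0.3]
gripper_width: 0.154
```

Request:
{"api": "play_rows", "payload": {
  "increments": [
    [[0, 0.0005, 0], [0, 0, 0]],
    [[0, 0.0005, 0], [0, 0, 0]],
    [[0, 0.0005, 0], [0, 0, 0]],
    [[0, 0, 0], [0, 0, 0]]
  ]
}}

```text
t: 12.85
eef_pos: [0.4847, -0.0381, 0.1179]
tool_rot: [-0.428, 0.428, 0.563, -0.563]
contact_force: [4.3, 1.0, 1.1]
gripper_width: 0.158
```

Request:
{"api": "play_rows", "payload": {
  "increments": [
    [[0, 0.0005, -0.0002], [0, 0, 0]],
    [[0, 0.0005, -0.0002], [0, 0, 0]],
    [[0, 0.0005, -0.0001], [0, 0, 0]],
    [[0, 0, 0], [0, 0, 0]]
  ]
}}

```text
t: 13.18
eef_pos: [0.4854, -0.0379, 0.1164]
tool_rot: [-0.427, 0.428, 0.563, -0.563]
contact_force: [3.7, 0.6, 3.2]
gripper_width: 0.157
```

Request:
{"api": "play_rows", "payload": {
  "increments": [
    [[0, 0.0005, 0], [0, 0, 0]],
    [[0, 0.0005, 0], [0, 0, 0]],
    [[0, 0.0005, 0], [0, 0, 0]],
    [[0, 0, 0], [0, 0, 0]]
  ]
}}

```text
t: 13.52
eef_pos: [0.4853, -0.0378, 0.1149]
tool_rot: [-0.427, 0.428, 0.563, -0.563]
contact_force: [4.9, 1.3, 2.0]
gripper_width: 0.163
```

Request:
{"api": "play_rows", "payload": {
  "increments": [
    [[0, 0.0005, 0], [0, 0, 0]],
    [[0, 0.0005, 0], [0, 0, 0]],
    [[0, 0.0005, 0], [0, 0, 0]],
    [[0, 0, 0], [0, 0, 0]]
  ]
}}

```text
t: 13.85
eef_pos: [0.485, -0.0378, 0.1131]
tool_rot: [-0.428, 0.428, 0.563, -0.563]
contact_force: [6.4, 1.1, 0.5]
gripper_width: 0.153
```

Request:
{"api": "play_rows", "payload": {
  "increments": [
    [[0, 0.0005, -0.0003], [0, 0, 0]],
    [[0, 0.0005, -0.0003], [0, 0, 0]],
    [[0, 0.0005, -0.0002], [0, 0, 0]],
    [[0, 0, 0], [0, 0, 0]]
  ]
}}

```text
t: 14.18
eef_pos: [0.4854, -0.0376, 0.1113]
tool_rot: [0.428, -0.427, -0.563, 0.563]
contact_force: [5.0, 2.4, -1.8]
gripper_width: 0.154
```

Request:
{"api": "play_rows", "payload": {
  "increments": [
    [[0, 0.0005, 0], [0, 0, 0]],
    [[0, 0.0005, 0], [0, 0, 0]],
    [[0, 0.0005, 0], [0, 0, 0]],
    [[0, 0.0005, 0], [0, 0, 0]],
    [[0, 0, 0], [0, 0, 0]]
  ]
}}

```text
t: 14.6
eef_pos: [0.4853, -0.0376, 0.1093]
tool_rot: [0.428, -0.427, -0.563, 0.563]
contact_force: [5.0, 1.9, -1.3]
gripper_width: 0.156
```

Request:
{"api": "play_rows", "payload": {
  "increments": [
    [[0, 0.0005, 0], [0, 0, 0]],
    [[0, 0.0005, 0], [0, 0, 0]],
    [[0, 0.0005, 0], [0, 0, 0]],
    [[0, 0.0005, 0], [0, 0, 0]],
    [[0, 0, 0], [0, 0, 0]]
  ]
}}

```text
t: 15.02
eef_pos: [0.4854, -0.0376, 0.1073]
tool_rot: [0.428, -0.428, -0.563, 0.563]
contact_force: [5.1, 1.3, -0.6]
gripper_width: 0.156
```

Request:
{"api": "play_rows", "payload": {
  "increments": [
    [[0, 0.0007, 0], [0, 0, 0]],
    [[0, 0.0007, 0], [0, 0, 0]],
    [[0, 0.0007, 0], [0, 0, 0]],
    [[0, 0.0007, 0], [0, 0, 0]],
    [[0, 0.0007, 0], [0, 0, 0]],
    [[0, 0, 0], [0, 0, 0]]
  ]
}}

```text
t: 15.52
eef_pos: [0.4854, -0.0376, 0.1038]
tool_rot: [0.428, -0.428, -0.563, 0.563]
contact_force: [5.5, 0.9, -0.5]
gripper_width: 0.155
```

Request:
{"api": "play_rows", "payload": {
  "increments": [
    [[0, 0.0007, 0], [0, 0, 0]],
    [[0, 0.0007, 0], [0, 0, 0]],
    [[0, 0.0007, 0], [0, 0, 0]],
    [[0, 0.0007, 0], [0, 0, 0]],
    [[0, 0.0007, 0], [0, 0, 0]],
    [[0, 0, 0], [0, 0, 0]]
  ]
}}

```text
t: 16.02
eef_pos: [0.4849, -0.0376, 0.1]
tool_rot: [0.428, -0.427, -0.563, 0.564]
contact_force: [4.2, 0.4, -2.9]
gripper_width: 0.158
```

Request:
{"api": "play_rows", "payload": {
  "increments": [
    [[0, 0.0007, 0], [0, 0, 0]],
    [[0, 0.0007, 0], [0, 0, 0]],
    [[0, 0.0007, 0], [0, 0, 0]],
    [[0, 0.0007, 0], [0, 0, 0]],
    [[0, 0.0007, 0], [0, 0, 0]],
    [[0, 0, 0], [0, 0, 0]]
  ]
}}

```text
t: 16.52
eef_pos: [0.4849, -0.0378, 0.0968]
tool_rot: [0.428, -0.427, -0.563, 0.563]
contact_force: [3.8, 0.8, -3.6]
gripper_width: 0.156
```

Now pulling home (negative z force), so I'll take finer steps to contact.

Request:
{"api": "play_rows", "payload": {
  "increments": [
    [[0, 0.0005, 0], [0, 0, 0]],
    [[0, 0.0005, 0], [0, 0, 0]],
    [[0, 0.0005, 0], [0, 0, 0]],
    [[0, 0.0005, 0], [0, 0, 0]],
    [[0, 0.0005, 0], [0, 0, 0]],
    [[0, 0, 0], [0, 0, 0]]
  ]
}}

```text
t: 17.02
eef_pos: [0.4851, -0.0379, 0.0946]
tool_rot: [0.428, -0.427, -0.563, 0.563]
contact_force: [2.5, -0.4, -2.6]
gripper_width: 0.154
```

Request:
{"api": "play_rows", "payload": {
  "increments": [
    [[0, 0.0005, 0], [0, 0, 0]],
    [[0, 0.0005, 0], [0, 0, 0]],
    [[0, 0.0005, 0], [0, 0, 0]],
    [[0, 0, 0], [0, 0, 0]],
    [[0, 0, 0], [0, 0, 0]]
  ]
}}

```text
t: 17.43
eef_pos: [0.4851, -0.0378, 0.0931]
tool_rot: [0.428, -0.427, -0.563, 0.563]
contact_force: [1.7, -0.4, -3.3]
gripper_width: 0.157
```

Request:
{"api": "play_rows", "payload": {
  "increments": [
    [[0, 0.0004, 0], [0, 0, 0]],
    [[0, 0.0004, 0], [0, 0, 0]],
    [[0, 0.0004, 0], [0, 0, 0]],
    [[0, 0, 0], [0, 0, 0]],
    [[0, 0, 0], [0, 0, 0]]
  ]
}}

```text
t: 17.85
eef_pos: [0.4853, -0.0378, 0.092]
tool_rot: [0.428, -0.428, -0.563, 0.563]
contact_force: [1.4, 0.6, -1.4]
gripper_width: 0.159
```

Request:
{"api": "play_rows", "payload": {
  "increments": [
    [[0, 0.0003, 0], [0, 0, 0]],
    [[0, 0.0003, 0], [0, 0, 0]],
    [[0, 0, 0], [0, 0, 0]],
    [[0, 0, 0], [0, 0, 0]]
  ]
}}

```text
t: 18.18
eef_pos: [0.4854, -0.0378, 0.0914]
tool_rot: [0.428, -0.428, -0.563, 0.563]
contact_force: [0.2, -0.1, -1.3]
gripper_width: 0.157
```

Request:
{"api": "play_rows", "payload": {
  "increments": [
    [[0, 0.0003, 0], [0, 0, 0]],
    [[0, 0.0003, 0], [0, 0, 0]],
    [[0, 0, 0], [0, 0, 0]],
    [[0, 0, 0], [0, 0, 0]]
  ]
}}

```text
t: 18.52
eef_pos: [0.4855, -0.0378, 0.0908]
tool_rot: [0.428, -0.428, -0.563, 0.563]
contact_force: [0.0, -0.4, -1.7]
gripper_width: 0.158
```

Request:
{"api": "play_rows", "payload": {
  "increments": [
    [[0, 0.0003, 0], [0, 0, 0]],
    [[0, 0.0003, 0], [0, 0, 0]],
    [[0, 0, 0], [0, 0, 0]],
    [[0, 0, 0], [0, 0, 0]]
  ]
}}

```text
t: 18.85
eef_pos: [0.4856, -0.0377, 0.0903]
tool_rot: [0.428, -0.428, -0.563, 0.563]
contact_force: [-0.5, -0.8, -0.2]
gripper_width: 0.161
```

Request:
{"api": "play_rows", "payload": {
  "increments": [
    [[0, 0.0003, 0], [0, 0, 0]],
    [[0, 0.0003, 0], [0, 0, 0]],
    [[0, 0, 0], [0, 0, 0]],
    [[0, 0, 0], [0, 0, 0]]
  ]
}}

```text
t: 19.18
eef_pos: [0.4857, -0.0377, 0.09]
tool_rot: [-0.428, 0.428, 0.563, -0.563]
contact_force: [-0.7, 1.2, 5.3]
gripper_width: 0.156
```

Seated: +5.3 N contact at TCP z 0.090. I'll open slightly and then rise.

Request:
{"api": "play_rows", "payload": {
  "increments": [
    [[0, 0, 0], [0, 0, 0]],
    [[0, 0, 0], [0, 0, 0]],
    [[0, 0, 0], [0, 0, 0]],
    [[0, 0, 0], [0, 0, 0]],
    [[0, 0, 0], [0, 0, 0]],
    [[0, 0, 0], [0, 0, 0]]
  ],
  "gripper": 0.023
}}

```text
t: 19.68
eef_pos: [0.4856, -0.0377, 0.0896]
tool_rot: [0.428, -0.428, -0.563, 0.563]
contact_force: [-0.3, 0.0, 0.0]
gripper_width: 0.269
```

Run:
```python
from h import *
o=get_obs();print(o['contact_force'],o['gripper_width'],o['eef_pos'])
c=cam('wrist');v,u=np.mgrid[180:330,280:360];u=u.ravel();v=v.ravel();P=depth(c,np.c_[u,v]);h=cv2.cvtColor(c['color'],cv2.COLOR_RGB2HSV)[v,u]
k=(h[:,0]<17)&(h[:,1]>170)&(P[:,2]>.115)&(P[:,2]<.135);print(k.sum(),np.median(P[k],0))
```

```text
[-0.30827995  0.01981347  0.04321618] 0.2689653876366684 [ 0.48559104 -0.03771251  0.08962602]
2005 [ 0.48135623 -0.03831046  0.1258769 ]
```

Grip top is at z 0.1259, against 0.126 expected when seated. Straight up now.

Request:
{"api": "play_rows", "payload": {
  "increments": [
    [[0, -0.003, 0], [0, 0, 0]],
    [[0, -0.006, 0], [0, 0, 0]],
    [[0, -0.01, 0], [0, 0, 0]],
    [[0, -0.015, 0], [0, 0, 0]],
    [[0, -0.02, 0], [0, 0, 0]],
    [[0, -0.025, 0], [0, 0, 0]],
    [[0, -0.025, 0], [0, 0, 0]],
    [[0, -0.02, 0], [0, 0, 0]],
    [[0, -0.01, 0], [0, 0, 0]],
    [[0, 0, 0], [0, 0, 0]],
    [[0, 0, 0], [0, 0, 0]],
    [[0, 0, 0], [0, 0, 0]]
  ]
}}

```text
t: 20.73
eef_pos: [0.4847, -0.0377, 0.2226]
tool_rot: [0.428, -0.427, -0.563, 0.564]
contact_force: [-1.4, 0.5, -0.7]
gripper_width: 0.269
```

Run:
```python
from h import *
o=get_obs();print(o['contact_force'],o['eef_pos'])
c=cam('side');d=cam('scene');w=cam('wrist')
v,u=np.mgrid[100:400,200:440];u=u.ravel();v=v.ravel();P=depth(w,np.c_[u,v]);h=cv2.cvtColor(w['color'],cv2.COLOR_RGB2HSV)[v,u]
k=(h[:,0]<17)&(h[:,1]>170)&(P[:,2]>.122)&(P[:,2]<.13);print(k.sum(),np.median(P[k],0))
f=lambda c,b,s:cv2.resize(c['color'][b[1]:b[3],b[0]:b[2]],None,fx=s,fy=s,interpolation=2)
cv2.imwrite('pics/c7.png',np.hstack([f(c,(265,175,325,245),6),f(d,(295,190,355,260),6)])[...,::-1])
```

```text
[-1.36565216  0.47920829 -0.70363356] [ 0.48474983 -0.03769486  0.22261905]
479 [ 0.48500204 -0.0376846   0.12609282]
```

View pics/c7.png

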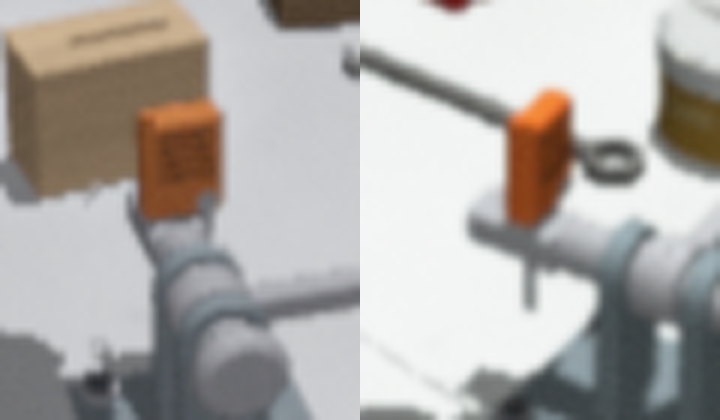

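The cotter sits upright on the pin with its shoulder flush, and the leg shows below the pin at scene crop (530,280). The bow is on the +x side. Handing in.

```bash
python3 -c "
from station import hand_in;print(hand_in())"
```

```text
the job is handed in; nothing more can be done
None
```

The spring cotter is out of its block and locks the cross pin. Its straight leg is through the hole, the grip's underside rests on the pin, and the gripper let go and rose clear before I handed in at about 21 s.

**Finding the hole:** I sighted the hole with the wrist camera, together with the leg in hand, and shifted about 1 mm before going down. The leg entered at the first try.

**Forces:** At the end of each step the force pressing the cotter down on the pin was at most about 5 N, and that was when the grip seated. The sideways force on the tool reached about 6.5 N. These are readings between steps, so brief peaks inside a step were not seen.

**Snap:** Over roughly the last 10 mm the bow pulled the cotter down, then firm contact came at the expected height. I take that as the bow snapping round the pin; the bow under the pin could not be seen directly.

**Last checks:**
- After release, the grip's top measured 126 mm above the bench, as it should when seated.
- The final crops show the grip upright and flush on the pin, with the leg showing below it.
- The moves stayed clear of the other things, but I did not measure their positions again.

My first guess of which side the bow was on was wrong. The side camera corrected it after the lift, before anything touched the pin.

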